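# Register a stamp holder on the sprung stop

## Task

Pick up the longer of the two brass-and-wood stamp holders by its wooden grip and set it flat on the bed of the registration jig near the open end, its long side touching the fence. Press it lightly sideways against the fence and slide it slowly along, flat on the bed and keeping that contact, into the sprung plunger and on until it rests firmly but gently against both hard stop pads. The program finishes while holding it pressed there, still gripped and touching the fence, so that it can be locked down; leave the short holder, the jar and the mallet where they are.

Things in the scene. Friction and masses are not known exactly. Their poses are not given: they have to be found in the camera images.
- long_holder: The LONG stamp holder, loose, 0.3 to 0.5 kg: a brass shoe 100 x 56 x 18 mm (x, y, z) with an end cheek 34 mm high and 7 mm thick across each end, and between them an upright wooden grip rib 70 x 24 mm (x, y), 18 to 62 mm above the sole. Origin at the centre of the sole, z up; the same after a half turn. Grip the rib across its 24 mm (y).
- short_holder: The SHORT stamp holder, a bystander of the same make: shoe 62 x 56 x 18 mm, cheeks 34 mm high, rib 40 x 24 mm, same height. Origin at the centre of the sole. The two holders swap places between starts.
- jig: Jig fixed to the bench: aluminium bed plate 300 x 112 x 12 mm (x, y, z); origin at the centre of its underside, bed surface at z = 12 mm. x is the pressing direction, from the open end (-x) to the plunger and stop (+x). Against the fence the holder's origin is at y = 0 here. The long holder meets the plunger nose with its origin at x = 36 mm, the stop pads at x = 50 mm.
- fence: Dark steel fence bar along the +y edge of the bed, part of the jig (same origin and axes): 14 mm high above the bed, 14 mm thick, from x = -142 to +82 mm; its guiding face looks to -y and lies at y = +28 mm. Rigid.
- stop: Hard stop, part of the jig (same origin and axes): a grey block across the end of the bed, x = 108 to 142 mm, 76 mm wide, 40 mm high above the bed, with two dark steel stop pads 16 mm wide, 13 to 31 mm above the bed, at y = +19 and -19 mm whose faces lie at x = +100 mm. Rigid.
- stop_face (a point): Point in the plane of the two stop pads' faces, midway between them, 22 mm above the bed. Axes as the jig.
- plunger_nose (a point): Centre of the flat nose of the sprung plunger, a steel rod 12 mm in diameter along the jig's x axis, 22 mm above the bed, between the stop pads. Axes as the jig. At rest the nose stands 14 mm before the pads' faces.
- plunger (a joint): Travel of the plunger in m: 0 at rest (fully out), about 0.014 when a part pressing it meets the stop pads. The spring takes 2.5 N to start and 6 N at 14 mm (250 N/m) and pushes the part back if it is let go. Friction of the holder on bed and fence (coefficient 0.5 to 0.7) takes several newtons of a push as well.
- bed_start (a point): Point on the bed surface near the open end, at x = -60 mm, y = 0 in the jig: a good place for the long holder's origin when it is set down. Axes as the jig.
- rivet_jar: Bystander: closed glass jar, 60 mm in diameter, 75 mm high, origin at the centre of its underside.
- mallet: Bystander: mallet lying on the bench, about 220 mm long, handle along its -x.
Things that resemble listed ones, but are neither listed nor needed, are in the scene too. Leave any orange or red look-alike of the long_holder alone.

How it is judged:
On the way, in this order (a step that is already met when the one before it is completed fails the run):
1. the long holder lies flat on the bed near the open end, gripped and touching the fence, short of the plunger (origin at jig x below 5 mm) (y of long_holder in the frame of jig between -0.003 and 0.003 m and z of long_holder in the frame of jig between 0.009 and 0.0145 m and angle between the x axis of long_holder and the x axis of jig, either way round below 0.04 rad and angle between long_holder's own z axis and vertical below 0.04 rad and x of long_holder in the frame of jig between -0.11 and 0.005 m and contact force between long_holder and fence above 0.4 N and contact force between the fingers and long_holder above 3 N and value of joint plunger below 0.001 m), for 0.2 s.
2. it slides on along the fence, still pressed lightly against it (over 0.4 N), before it meets the plunger (y of long_holder in the frame of jig between -0.003 and 0.003 m and z of long_holder in the frame of jig between 0.009 and 0.0145 m and angle between the x axis of long_holder and the x axis of jig, either way round below 0.04 rad and angle between long_holder's own z axis and vertical below 0.04 rad and x of long_holder in the frame of jig between 0.01 and 0.0355 m and contact force between long_holder and fence above 0.4 N and contact force between the fingers and long_holder above 3 N and value of joint plunger below 0.001 m), for 0.06 s.
3. it presses the plunger back to the hard stop (y of long_holder in the frame of jig between -0.003 and 0.003 m and z of long_holder in the frame of jig between 0.009 and 0.0145 m and angle between the x axis of long_holder and the x axis of jig, either way round below 0.04 rad and angle between long_holder's own z axis and vertical below 0.04 rad and value of joint plunger above 0.0125 m and contact force between long_holder and stop above 1.5 N and contact force between the fingers and long_holder above 3 N), for 0.3 s.
At the end, for the whole second after the job is handed in: The long holder lies flat on the bed (within 2.5 mm), along the fence (within 3 mm and 0.04 rad) and pressed on it with over 0.4 N; the plunger is in by more than 12.5 mm, the holder presses the hard stop with 1.5 to 25 N, stands still, and is still gripped by the fingers (over 3 N) (all of step 3 and linear speed of long_holder below 0.01 m/s and contact force between long_holder and stop below 25 N and contact force between long_holder and fence above 0.4 N); the arm keeps its last pose, push and grip.
It fails at once if the plunger was pressed while the long holder was not along the fence on the bed (value of joint plunger above 0.003 m and (y of long_holder in the frame of jig above 0.005 m or y of long_holder in the frame of jig below -0.005 m or z of long_holder in the frame of jig above 0.018 m or angle between the x axis of long_holder and the x axis of jig, either way round above 0.08 rad)).
It fails at once if the holder was rammed into the stop (over 40 N) (contact force between long_holder and stop above 40 N).
It fails at once if the holder was pushed hard into the fence (over 40 N) (contact force between long_holder and fence above 40 N).
It fails at once if a bystander was disturbed (distance of any of short_holder, rivet_jar from where it was at the start of the episode above 0.02 m or distance of mallet from where it was at the start of the episode above 0.03 m).
It also fails if it takes over 72 s, if anything falls off the work surface, if the arm or the gripper's body presses on something with over 40 N, if the wrist force passes 120 N, or if a joint passes its speed limit or range.

## Robot

A 7-joint arm with a two-finger parallel gripper is mounted at the origin on the work surface. World frame = base frame: x ahead of the robot, y to its left, z up, the work surface at z = 0. Lengths are in m, angles in rad, forces in N, time in s.
With the tool pointing down it reaches from about 0.425 to 0.925 m from the base axis. Payload 6.8 kg.
Tool frame: the origin (TCP) lies at the very end of the fingers, on their centre line; the grasp point (between the pads) lies 19 mm behind it; z points along the fingers, y is the line along which they close (so a half turn about z gives the same grasp; the last joint's range is limited). The gripper opens to 85 mm and grips with 20 to 120 N. Pads are 22 mm wide; open, the fingers measure 114 mm over their backs; the gripper's body (76 mm by 85 mm) begins 54 mm behind the grasp point. The pads swing forward as they close: fully open they stand 13 mm farther back than shut.
Start: joints at [1.186, 0.477, 0.022, 1.555, -0.011, 1.109, -0.083], TCP at [0.184, -0.649, 0.231] pointing down, gripper open.
Joint ranges: [-2.96, 2.96], [-0.34, 2.1], [-1.41, 1.46], [0.24, 2.44], [-1.37, 4.51], [0.17, 1.92], [-2.96, 2.96]. Speed limits (rad/s): [2.39, 2.39, 3.14, 3.14, 3.14, 3.14, 3.14].

## Interface

Orientations are given as a unit quaternion [w, x, y, z].
In Python, from station import monitor, eyes, bot gives the robot as it stands.
- The arm moves only by the shell command python3 -m creep 'ROWS' [FORCE]. ROWS is a JSON object whose key "motion" holds a list of rows, 1 to 20 of them, each of 5 numbers: dx, dy, dz in shares of the most that a row can go, 1 being 50 mm, then a turn about the tool's z in units of 0.1 rad, then the opening from 0.0 (shut) to 1.0 (fully open); each row shifts and turns the commanded pose from where the row before left it, along the tool's axes as they then stand; what a row does not reach is not made up. A row lasts 1/10 s, in which the tool goes at most 0.05 m and 0.15 rad, less where a joint would pass 70% of its speed; a pose out of reach is approached as far as the arm can. The fingers move at their own pace and stop on an object; FORCE is the grip in N (left out, the last holds). Time passes only in rows, so rows that do not move let the fingers close. It prints the time, the measured TCP pose, the force, the opening and the grip force at its end. Input that does not fit is refused with a message, and nothing moves.
- monitor.get_obs(): the state, without advancing time (a new reading comes with each control period).
- eyes.read_camera(name): name is "side" or "top" or "wrist"; returns the picture (384x512x3 uint8, blue, green, red); there is no depth.
- eyes.camera_info(name): a dict with "vertical_fov" (degrees; the focal length in pixels is half the picture's height over the tangent of half this angle, whatever the lens; pixels are square), "cx", "cy" (the principal point, pixels), "k1" (the pictures are not rectified: a ray, as slopes to the right and down, at radius r is drawn at 1 + k1 r^2 times it, then the intrinsics apply), "view" (4x4, takes a point from world to camera coordinates); the wrist camera has in their place "hand_eye" (4x4, takes a point from camera to tool coordinates, whose origin is the TCP and whose axes are the flange's). Camera axes: x right, y up, looking along -z (the intrinsics and any distortion apply to the point x, -y, -z); pixel columns grow to the right and rows downward; lengths in m; the calibration is good to about 2 mm. A picture is of the moment at which its call begins: read the wrist's pose just before it. camera_info takes no time and is no camera call.
- bot.hand_in(): hands the job in; it is judged then, once.
The state is a dict: "t": time; "q": joint angles; "joint_vel": joint speeds; "joint_torque": joint torques, N m; "eef_pos": TCP position; "tool_rot": TCP orientation; "contact_force": force on the tool from outside, world axes, zero at the start; "torque": the same for the moment, N m; "gripper_width": opening from 0.0 (shut) to 1.0 (fully open); "grasp_force": force on a finger pad.
Only numpy, scipy, OpenCV 4.12 (cv2) and the standard library are available. Lean on these libraries where they do the work, as an engineer would, in place of code of your own. Each camera call takes 0.05 s, during which the arm holds its last target. There are 200 camera calls.

## Working session

There is one attempt and no reset: what is moved stays moved. The work goes in short steps, Python scripts to look and compute and a shell command to move; the robot and the scene stay as the last step left them, time stands still between calls to the robot, and variables do not carry over. Pictures are saved under pics/ and viewed, at most 10 in all, crops included, and the job is handed in when it is done.

```bash
ls; mkdir -p pics
python3 - <<'E'
from station import monitor, eyes, bot
import cv2,numpy as np
o=monitor.get_obs();print(o)
for n in("top","side","wrist"):
    print(n,eyes.camera_info(n)); cv2.imwrite(f"pics/{n}0.png",eyes.read_camera(n))
E
```

```text
pics
{'t': 0.0, 'q': array([ 1.18592968,  0.47780463,  0.02231649,  1.55643055, -0.01148399,
        1.10929918, -0.08309097]), 'joint_vel': array([-0.00179016, -0.00088858,  0.00154369,  0.00045999, -0.00039981,
       -0.00065387,  0.00084595]), 'joint_torque': array([ 1.73452790e-04, -5.96455872e+01,  1.60830840e+00, -2.81193709e+01,
        1.24768488e-02,  9.39875812e-03,  9.05723027e-06]), 'eef_pos': array([ 0.18427854, -0.64875343,  0.23033106]), 'tool_rot': array([-8.86032092e-04,  9.90435846e-01,  1.37971056e-01, -1.93312690e-04]), 'contact_force': array([ 0.32770104,  0.7722059 , -0.19827377]), 'torque': array([-0.01372363,  0.01908278,  0.0082985 ]), 'grasp_force': 0.0, 'gripper_width': 0.9976677944425648}
top {'vertical_fov': 48.030538185918445, 'cx': 247.12401173141996, 'cy': 191.6099440645481, 'k1': -1.4836584020573017e-05, 'view': array([[ 0.01893051, -0.99980122,  0.00625816,  0.02536484],
       [ 0.99721901,  0.01933215,  0.07197578, -0.55778949],
       [-0.07208246,  0.00487822,  0.99738675, -1.48043691],
       [ 0.        ,  0.        ,  0.        ,  1.        ]
[... 154 characters left out ...]
0.33822959, -0.00602202,  0.54864588],
       [ 0.26629733, -0.75165317,  0.60340968, -0.12854232],
       [-0.20861748,  0.56623162,  0.79740861, -1.18382811],
       [ 0.        ,  0.        ,  0.        ,  1.        ]])}
wrist {'vertical_fov': 68.71887380745149, 'cx': 253.18124242565918, 'cy': 192.34349969939396, 'k1': -0.053536235725481114, 'hand_eye': array([[ 1.01642293e-03,  9.57366906e-01,  2.88872939e-01,
         7.33277757e-02],
       [ 9.99999373e-01, -1.10908085e-03,  1.57076013e-04,
        -5.19225117e-04],
       [ 4.70762821e-04,  2.88872598e-01, -9.57367432e-01,
        -1.42364053e-01],
       [ 0.00000000e+00,  0.00000000e+00,  0.00000000e+00,
         1.00000000e+00]])}
```

View pics/top0.png

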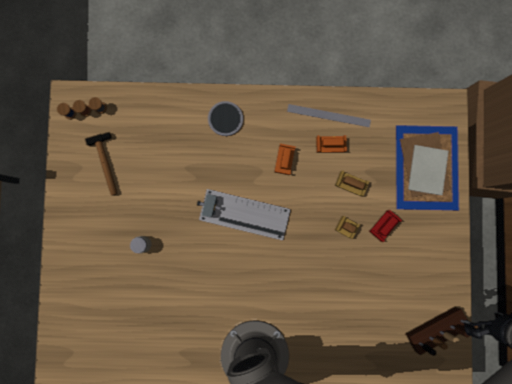

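View pics/side0.png

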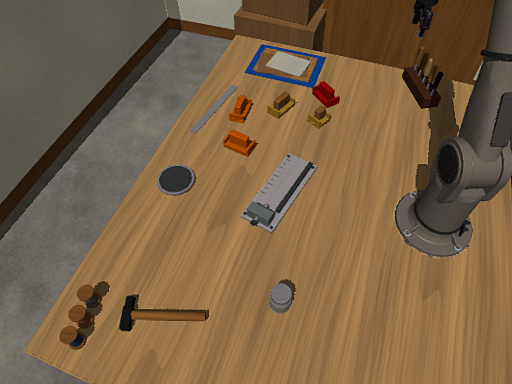

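The top view shows the candidates for the long holder: brass (352,184), brass (347,227), orange (286,159) and (332,145), and red (385,225). The brass one at (352,184) is the longer, so that is my choice. The jig is at (245,214), with its stop at the left end (207,205) and the fence on the lower side. I'll check with one close crop.

```bash
cat > h.py <<'E'
import numpy as np,cv2
from station import monitor, eyes, bot
from scipy.spatial.transform import Rotation as R
def tool():
    o=monitor.get_obs();q=o["tool_rot"];T=np.eye(4)
    T[:3,:3]=R.from_quat([q[1],q[2],q[3],q[0]]).as_matrix();T[:3,3]=o["eef_pos"];return T
def cam(n,T=None):
    c=eyes.camera_info(n);f=192/np.tan(np.radians(c["vertical_fov"]/2))
    M=np.linalg.inv(c["view"]) if "view" in c else T@c["hand_eye"]
    return c,f,M
def ray(n,px,T=None):
    c,f,M=cam(n,T)
    d=(np.atleast_2d(px)-[c["cx"],c["cy"]])/f
    s=d.copy()
    for _ in range(20): s=d/(1+c["k1"]*(s**2).sum(1,keepdims=True))
    return M[:3,3],np.c_[s[:,0],-s[:,1],-np.ones(len(s))]@M[:3,:3].T
def onz(n,px,z,T=None):
    p,d=ray(n,px,T); return p+d*((z-p[2])/d[:,2])[:,None]
def proj(n,P,T=None):
    c,f,M=cam(n,T);p=np.c_[np.atleast_2d(P),np.ones(len(np.atleast_2d(P)))]@np.linalg.inv(M).T
    s=np.c_[p[:,0],-p[:,1]]/-p[:,2:3];s*=1+c["k1"]*(s**2).sum(1,keepdims=True)
    return s*f+[c["cx"],c["cy"]]
E
python3 - <<'E'
import cv2
i=cv2.imread("pics/top0.png")
a=cv2.resize(i[165:250,310:400],None,fx=6,fy=6,interpolation=2)
b=cv2.resize(i[182:246,190:300],None,fx=7,fy=7,interpolation=2)
cv2.imwrite("pics/a.png",a);cv2.imwrite("pics/b.png",b)
E
```

```text
(no output)
```

View pics/a.png

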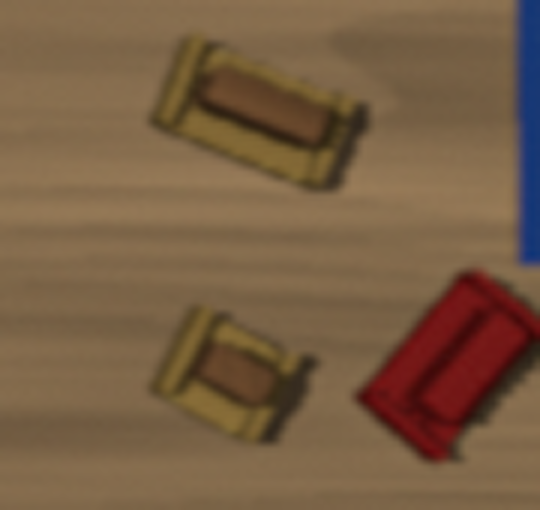

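View pics/b.png

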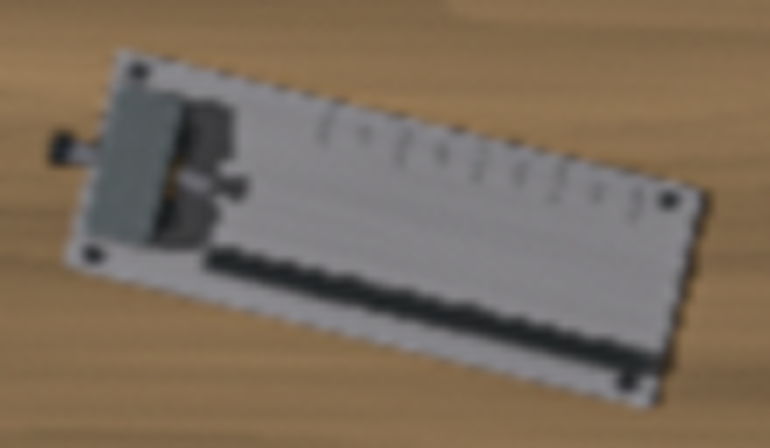

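The crops show that the brass (352,184) holder is clearly the long one. The shorter brass holder is at (347,227) and the red one is to its right. In the jig crop the bed corners are (118,52), (708,190), (655,408) and (66,265), with the fence on the lower side and the stop on the left.

Run:
```python
from h import *
b=(np.array([[118,52],[708,190],[655,408],[66,265]])+.5)/7-.5+[190,182]
P=onz("top",b,.012);print(P,P.mean(0))
u=(P[0]-P[1])+(P[3]-P[2]);print("jig len",np.linalg.norm(P[0]-P[1]),np.linalg.norm(P[3]-P[2]),"yaw",np.degrees(np.arctan2(u[1],u[0])))
a=(np.array([[190,35],[150,122],[325,190],[366,105]])+.5)/6-.5+[310,165]
for z in(.018,.034):
  Q=onz("top",a,z);print(Q.mean(0));u=(Q[0]-Q[3])+(Q[1]-Q[2]);print(np.linalg.norm(u)/2,np.degrees(np.arctan2(u[1],u[0])))
c=(np.array([[266,106]])+.5)/6-.5+[310,165];print("rib top",onz("top",c,.062))
T=tool();print(T)
```

```text
[[ 0.56417707  0.17859056  0.012     ]
 [ 0.50084563 -0.11735333  0.012     ]
 [ 0.39217455 -0.09229528  0.012     ]
 [ 0.45743669  0.20170286  0.012     ]] [0.47865849 0.0426612  0.012     ]
jig len 0.3026444353071238 0.30115452977755464 yaw 77.70320541168134
[ 0.59325783 -0.33195673  0.018     ]
0.109426209202596 69.4656616032226
[ 0.59171808 -0.32794944  0.034     ]
0.10825787216615294 69.46566160322259
rib top [[ 0.59304684 -0.32562888  0.062     ]]
[[ 9.61945256e-01  2.73241856e-01 -4.61649617e-04  1.84307268e-01]
 [ 2.73242229e-01 -9.61944414e-01  1.27598347e-03 -6.48895993e-01]
 [-9.54291802e-05 -1.35356841e-03 -9.99999079e-01  2.30573639e-01]
 [ 0.00000000e+00  0.00000000e+00  0.00000000e+00  1.00000000e+00]]
```

The manual's scale: shifts go in shares of 50 mm and turns go in units of 0.1 rad. Converting my numbers, 0.024 m is 0.48, -0.01 m is -0.2.

```bash
python3 -m creep '{"motion": [[0.48, -0.2, 0, 0, 1], [0.48, -0.2, 0, 0, 1], [0.48, -0.2, 0, 0, 1], [0.48, -0.2, 0, 0, 1], [0.48, -0.2, 0, 0, 1], [0.48, -0.2, 0, 0, 1], [0.48, -0.2, 0, 0, 1], [0.48, -0.2, 0, 0, 1], [0.48, -0.2, 0, 0, 1], [0.48, -0.2, 0, 0, 1], [0.48, -0.2, 0, 0, 1], [0.48, -0.2, 0, 0, 1], [0.48, -0.2, 0, 0, 1], [0.48, -0.2, 0, 0, 1], [0.48, -0.2, 0, 0, 1], [0.48, -0.2, 0, 0, 1], [0.48, -0.2, 0, 0, 1], [0.48, -0.2, 0, 0, 1], [0.48, -0.2, 0, 0, 1], [0.48, -0.2, 0, 0, 1]]}' 30
python3 -m creep '{"motion": [[0, 0, 0.12, -1, 1], [0, 0, 0.12, -1, 1], [0, 0, 0.12, -1, 1], [0, 0, 0.12, -1, 1], [0, 0, 0.12, -1, 1], [0, 0, 0.12, -1, 1], [0, 0, 0.12, -1, 1], [0, 0, 0.12, -1, 1], [0, 0, 0.12, -1, 1], [0, 0, 0.12, -0.36, 1], [0, 0, 0, 0, 1], [0, 0, 0, 0, 1]]}'
python3 - <<'E'
from h import *
T=tool();i=eyes.read_camera("wrist");np.save("T1.npy",T);print(T.round(4),monitor.get_obs()["q"])
cv2.imwrite("pics/w1.png",cv2.resize(i,None,fx=1.5,fy=1.5,interpolation=2))
E
```

```text
t: 2.15
eef_pos: [0.5921, -0.325, 0.2309]
tool_rot: [-0.0, 0.99, 0.138, -0.0]
contact_force: [0.6, -0.4, -0.1]
gripper_width: 1.001
grasp_force: 0.0
t: 3.35
eef_pos: [0.5914, -0.3258, 0.1711]
tool_rot: [-0.0, 0.822, 0.569, -0.0]
contact_force: [0.2, 0.1, 0.6]
gripper_width: 0.999
grasp_force: 0.0
[[ 3.516e-01  9.361e-01 -5.000e-04  5.914e-01]
 [ 9.361e-01 -3.516e-01  3.000e-04 -3.258e-01]
 [ 1.000e-04 -5.000e-04 -1.000e+00  1.711e-01]
 [ 0.000e+00  0.000e+00  0.000e+00  1.000e+00]] [ 0.63201051  0.55330645 -0.31692833  1.59205321  0.19258846  1.02702248
 -0.09987004]
```

View pics/w1.png

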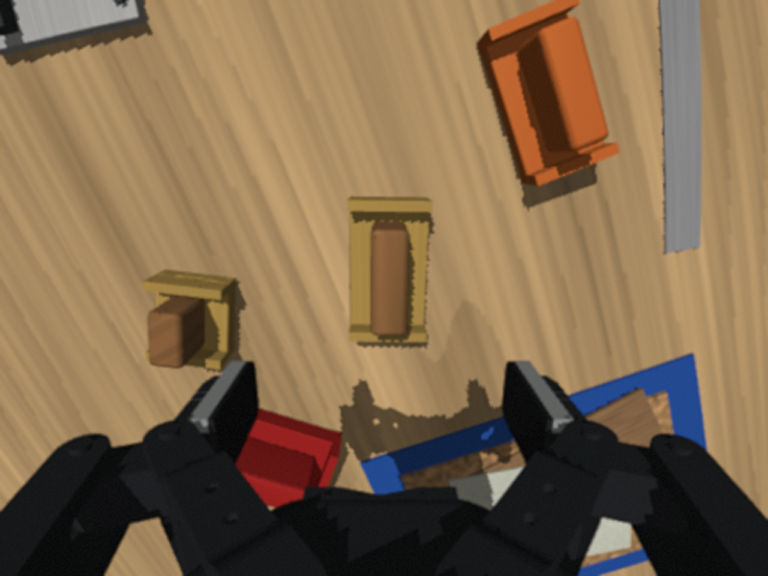

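The wrist view shows the long holder at (390,271) of the enlarged picture, upright in the view and so aligned with the tool. The fingers straddle it at x≈240 and x≈515.

Run:
```python
from h import *
T=np.load("T1.npy");I=np.linalg.inv(T)
f=lambda p,z:(np.c_[onz("wrist",(np.array(p)+.5)/1.5-.5,z,T),np.ones(len(p))]@I.T)[:,:3]*1000
q=f([[349,203],[432,203],[427,344],[350,344]],.034);print(q.round(1),q.mean(0))
print("yaw",np.degrees(np.arctan2(*( (q[0]-q[3])+(q[1]-q[2]))[1::-1])))
print("rib",f([[371,224],[408,224],[406,336],[371,336]],.062).round(1))
```

```text
[[ 48.2 -20.9 137.1]
 [ 48.3  33.4 137.1]
 [-52.   33.5 137.1]
 [-52.  -22.2 137.1]] [ -1.86452026   5.96755845 137.10625586]
yaw 0.361764483539054
rib [[ 38.4  -5.9 109.1]
 [ 38.5  16.1 109.1]
 [-33.8  16.3 109.1]
 [-33.8  -6.3 109.1]]
```

To row units: 0.0055 m is 0.11, 0.015 m is 0.3.

```bash
python3 -m creep '{"motion": [[0, 0.11, 0.2, 0, 1], [0, 0, 0.3, 0, 1], [0, 0, 0.3, 0, 1], [0, 0, 0.3, 0, 1], [0, 0, 0.3, 0, 1], [0, 0, 0.3, 0, 1], [0, 0, 0.3, 0, 1], [0, 0, 0.3, 0, 1], [0, 0, 0.24, 0, 1], [0, 0, 0.2, 0, 1], [0, 0, 0.12, 0, 1], [0, 0, 0, 0, 1], [0, 0, 0, 0, 1]]}' 40
python3 -m creep '{"motion": [[0, 0, 0, 0, 0], [0, 0, 0, 0, 0], [0, 0, 0, 0, 0], [0, 0, 0, 0, 0], [0, 0, 0, 0, 0], [0, 0, 0, 0, 0], [0, 0, 0, 0, 0], [0, 0, 0, 0, 0], [0, 0, 0, 0, 0], [0, 0, 0, 0, 0]]}' 40
```

```text
t: 4.7
eef_pos: [0.5971, -0.3278, 0.0287]
tool_rot: [0.0, 0.822, 0.57, 0.0]
contact_force: [-0.3, -0.2, 0.2]
gripper_width: 0.999
grasp_force: 0.0
t: 5.7
eef_pos: [0.5968, -0.3278, 0.0286]
tool_rot: [0.0, 0.822, 0.57, 0.0]
contact_force: [-1.1, -0.3, 4.9]
gripper_width: 0.275
grasp_force: 41.8
```

To row units: -0.02 m is -0.4, -0.015 m is -0.3.

```bash
python3 -m creep '{"motion": [[0, 0, -0.2, 0, 0], [0, 0, -0.3, 0, 0], [0, 0, -0.4, 0, 0], [0, 0, -0.4, 0, 0], [0, 0, -0.4, 0, 0], [0, 0, -0.3, 0, 0], [0, 0, 0, 0, 0]]}'
python3 -m creep '{"motion": [[0.2, -0.18, 0, 0, 0], [0.33, -0.294, 0, 0, 0], [0.33, -0.294, 0, 0, 0], [0.33, -0.294, 0, 0, 0], [0.33, -0.294, 0, 0, 0], [0.33, -0.294, 0, 0, 0], [0.33, -0.294, 0, 0, 0], [0.33, -0.294, 0, 0, 0], [0.33, -0.294, 0, 0, 0], [0.33, -0.294, 0, 0, 0], [0.33, -0.294, 0, 0, 0], [0.33, -0.294, 0, 0, 0], [0.33, -0.294, 0, 0, 0], [0.33, -0.294, 0, 0, 0], [0.33, -0.294, 0, 0, 0], [0.14, -0.1, 0, -0.5, 0], [0, 0, 0, -0.5, 0], [0, 0, 0, -0.45, 0], [0, 0, 0, 0, 0], [0, 0, 0, 0, 0]]}'
python3 - <<'E'
from h import *
T=tool();i=eyes.read_camera("wrist");np.save("T2.npy",T);print(T.round(4))
cv2.imwrite("pics/w2.png",cv2.resize(i,None,fx=1.5,fy=1.5,interpolation=2))
E
```

```text
t: 6.4
eef_pos: [0.5983, -0.3283, 0.1313]
tool_rot: [0.002, 0.822, 0.57, 0.001]
contact_force: [0.4, 0.3, -2.9]
gripper_width: 0.277
grasp_force: 40.9
t: 8.4
eef_pos: [0.4773, -0.0187, 0.1278]
tool_rot: [-0.0, 0.778, 0.628, -0.0]
contact_force: [-0.4, -0.6, -2.6]
gripper_width: 0.274
grasp_force: 40.8
[[ 2.118e-01  9.773e-01 -9.000e-04  4.773e-01]
 [ 9.773e-01 -2.118e-01 -0.000e+00 -1.870e-02]
 [-2.000e-04 -9.000e-04 -1.000e+00  1.278e-01]
 [ 0.000e+00  0.000e+00  0.000e+00  1.000e+00]]
```

View pics/w2.png

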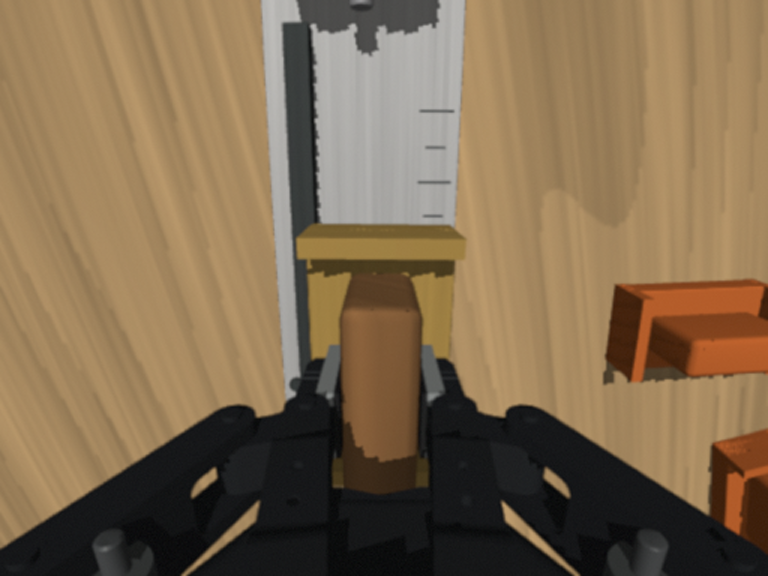

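The holder is held level over the bed. The bed edges run (263,0)–(290,400) on the left and (465,0)–(455,225) on the right. The fence end is at (284..308,23), and the front cheek's outer top edge runs (297,238)–(465,238).

Run:
```python
from h import *
T=np.load("T2.npy");I=np.linalg.inv(T)
f=lambda p,z:(np.c_[onz("wrist",(np.array(p)+.5)/1.5-.5,z,T),np.ones(len(p))]@I.T)[:,:3]*1000
print("bed L,L,R,R",f([[263,0],[290,400],[465,0],[455,225]],.012).round(1))
print("fence end L R",f([[284,23],[309,23]],.026).round(1))
print("cheek",f([[297,238],[465,238]],.1278-.0286+.034).round(1), "rib", f([[342,309],[421,309]],.1278-.0286+.062).round(1))
```

```text
bed L,L,R,R [[160.4 -64.4 115.9]
 [-85.3 -63.4 115.9]
 [160.1  45.6 115.8]
 [ 37.1  45.5 115.8]]
fence end L R [[144.6 -50.5 101.9]
 [144.4 -37.5 101.8]]
cheek [[ 50.  -27.7  -5.3]
 [ 50.1  27.5  -5.4]] rib [[ 35.2 -10.8 -33.4]
 [ 35.3  10.8 -33.4]]
```

```bash
python3 -m creep '{"motion": [[0, 0, 0.2, 0, 0], [0, 0, 0.3, 0, 0], [0, 0, 0.3, 0, 0], [0, 0, 0.3, 0, 0], [0, 0, 0.3, 0, 0], [0, 0, 0.16, 0, 0], [0, 0, 0.08, 0, 0], [0, 0, 0.04, 0, 0], [0, 0, 0, 0, 0], [0, 0, 0, 0, 0]]}'
python3 -m creep '{"motion": [[0, 0, 0.02, 0, 0], [0, 0, 0.02, 0, 0], [0, 0, 0, 0, 0], [0, 0, 0, 0, 0]]}'
python3 -m creep '{"motion": [[0, 0, 0.01, 0, 0], [0, 0, 0.01, 0, 0], [0, 0, 0, 0, 0], [0, 0, 0, 0, 0]]}'
```

```text
t: 9.45
eef_pos: [0.4782, -0.0184, 0.0448]
tool_rot: [0.0, 0.778, 0.628, 0.0]
contact_force: [0.0, 0.3, -2.5]
gripper_width: 0.275
grasp_force: 40.6
t: 9.85
eef_pos: [0.4778, -0.0184, 0.0424]
tool_rot: [0.0, 0.778, 0.628, 0.0]
contact_force: [-0.0, -0.6, -2.8]
gripper_width: 0.274
grasp_force: 40.6
t: 10.25
eef_pos: [0.4777, -0.0184, 0.0413]
tool_rot: [-0.0, 0.778, 0.628, -0.0]
contact_force: [-0.5, 0.3, -3.4]
gripper_width: 0.28
grasp_force: 40.6
```

To row units: 0.0005 m is 0.01.

```bash
python3 -m creep '{"motion": [[0, 0, 0.01, 0, 0], [0, 0, 0, 0, 0], [0, 0, 0, 0, 0]]}'
python3 -m creep '{"motion": [[0, 0, 0.01, 0, 0], [0, 0, 0, 0, 0], [0, 0, 0, 0, 0]]}'
python3 -m creep '{"motion": [[0, 0, 0.01, 0, 0], [0, 0, 0, 0, 0], [0, 0, 0, 0, 0]]}'
```

```text
t: 10.55
eef_pos: [0.4778, -0.0184, 0.0408]
tool_rot: [0.0, 0.778, 0.628, 0.0]
contact_force: [0.2, -0.1, -2.9]
gripper_width: 0.274
grasp_force: 40.6
t: 10.85
eef_pos: [0.4778, -0.0184, 0.0406]
tool_rot: [0.0, 0.778, 0.628, 0.0]
contact_force: [-1.8, 0.6, 3.4]
gripper_width: 0.277
grasp_force: 41.4
t: 11.15
eef_pos: [0.4778, -0.0184, 0.0405]
tool_rot: [0.0, 0.778, 0.628, -0.0]
contact_force: [-4.4, -0.6, 10.6]
gripper_width: 0.274
grasp_force: 42.6
```

To row units: -0.0015 m is -0.03, -0.001 m is -0.02.

```bash
python3 -m creep '{"motion": [[0, 0, -0.01, 0, 0], [0, -0.02, 0, 0, 0], [0, -0.03, 0, 0, 0], [0, -0.03, 0, 0, 0], [0, -0.03, 0, 0, 0], [0, -0.03, 0, 0, 0], [0, 0, 0, 0, 0], [0, 0, 0, 0, 0]]}'
python3 -m creep '{"motion": [[0, -0.01, 0, 0, 0], [0, -0.01, 0, 0, 0], [0, 0, 0, 0, 0], [0, 0, 0, 0, 0]]}'
```

```text
t: 11.95
eef_pos: [0.4713, -0.0167, 0.0405]
tool_rot: [0.0, 0.778, 0.628, 0.0]
contact_force: [2.0, -0.2, 3.9]
gripper_width: 0.279
grasp_force: 41.8
t: 12.35
eef_pos: [0.4706, -0.0166, 0.0405]
tool_rot: [0.0, 0.778, 0.628, 0.001]
contact_force: [4.3, 0.6, 5.1]
gripper_width: 0.274
grasp_force: 41.8
```

```bash
for k in 1; do :; done; python3 -m creep '{"motion": [[0, -0.01, 0, 0, 0], [0, -0.01, 0, 0, 0], [0, 0, 0, 0, 0], [0, 0, 0, 0, 0]]}'
python3 -m creep '{"motion": [[0, -0.01, 0, 0, 0], [0, 0, 0, 0, 0], [0, 0, 0, 0, 0]]}'
python3 -m creep '{"motion": [[0, -0.01, 0, 0, 0], [0, 0, 0, 0, 0], [0, 0, 0, 0, 0]]}'
```

```text
t: 12.75
eef_pos: [0.4695, -0.0165, 0.0405]
tool_rot: [0.0, 0.778, 0.628, 0.0]
contact_force: [4.2, -0.7, 4.6]
gripper_width: 0.274
grasp_force: 41.9
t: 13.05
eef_pos: [0.469, -0.0164, 0.0405]
tool_rot: [0.0, 0.778, 0.628, 0.0]
contact_force: [4.2, -0.7, 5.9]
gripper_width: 0.274
grasp_force: 41.9
t: 13.35
eef_pos: [0.4686, -0.0163, 0.0405]
tool_rot: [0.0, 0.778, 0.628, 0.0]
contact_force: [3.7, -0.8, 4.4]
gripper_width: 0.273
grasp_force: 41.9
```

```bash
python3 -m creep '{"motion": [[0, -0.01, 0, 0, 0], [0, 0, 0, 0, 0], [0, 0, 0, 0, 0]]}'
python3 -m creep '{"motion": [[0, -0.01, 0, 0, 0], [0, 0, 0, 0, 0], [0, 0, 0, 0, 0]]}'
python3 -m creep '{"motion": [[0, -0.01, 0, 0, 0], [0, 0, 0, 0, 0], [0, 0, 0, 0, 0]]}'
```

```text
t: 13.65
eef_pos: [0.4681, -0.0163, 0.0406]
tool_rot: [0.0, 0.778, 0.628, 0.0]
contact_force: [3.4, -1.6, 5.8]
gripper_width: 0.274
grasp_force: 41.9
t: 13.95
eef_pos: [0.4676, -0.0162, 0.0406]
tool_rot: [0.0, 0.778, 0.628, 0.0]
contact_force: [4.2, -0.3, 4.5]
gripper_width: 0.27
grasp_force: 41.9
t: 14.25
eef_pos: [0.4674, -0.0161, 0.0406]
tool_rot: [0.001, 0.778, 0.628, 0.001]
contact_force: [3.8, -1.6, 4.5]
gripper_width: 0.278
grasp_force: 41.7
```

To row units: -0.0005 m is -0.01.

```bash
python3 -m creep '{"motion": [[0, -0.01, 0, 0, 0], [0, 0, 0, 0, 0], [0, 0, 0, 0, 0]]}'
python3 -m creep '{"motion": [[0, -0.01, 0, 0, 0], [0, 0, 0, 0, 0], [0, 0, 0, 0, 0]]}'
```

```text
t: 14.55
eef_pos: [0.4673, -0.016, 0.0406]
tool_rot: [0.001, 0.778, 0.628, 0.001]
contact_force: [5.4, -2.1, 3.1]
gripper_width: 0.27
grasp_force: 41.4
t: 14.85
eef_pos: [0.4672, -0.016, 0.0406]
tool_rot: [0.001, 0.778, 0.628, 0.001]
contact_force: [7.7, -1.7, 2.5]
gripper_width: 0.273
grasp_force: 41.2
```

To row units: 0.001 m is 0.02, 0.002 m is 0.04.

```bash
python3 -m creep '{"motion": [[0.02, 0, 0, 0, 0], [0.04, 0, 0, 0, 0], [0.04, 0, 0, 0, 0], [0.04, 0, 0, 0, 0], [0.04, 0, 0, 0, 0], [0.04, 0, 0, 0, 0], [0.04, 0, 0, 0, 0], [0.04, 0, 0, 0, 0], [0.04, 0, 0, 0, 0], [0.04, 0, 0, 0, 0], [0.02, 0, 0, 0, 0]]}'
python3 - <<'E'
from h import *
T=tool();print(T.round(4))
E
```

```text
t: 15.95
eef_pos: [0.4709, 0.0007, 0.0407]
tool_rot: [0.002, 0.779, 0.627, -0.0]
contact_force: [6.3, -10.0, 6.2]
gripper_width: 0.276
grasp_force: 41.7
[[ 2.136e-01  9.769e-01  1.600e-03  4.709e-01]
 [ 9.769e-01 -2.136e-01 -3.400e-03  7.000e-04]
 [-3.000e-03  2.300e-03 -1.000e+00  4.070e-02]
 [ 0.000e+00  0.000e+00  0.000e+00  1.000e+00]]
```

```bash
python3 -m creep '{"motion": [[0.04, 0.006, 0, 0, 0], [0.04, 0, 0, 0, 0], [0.04, 0, 0, 0, 0], [0.04, 0, 0, 0, 0], [0.04, 0, 0, 0, 0], [0.04, 0, 0, 0, 0], [0.04, 0, 0, 0, 0], [0.04, 0, 0, 0, 0], [0.04, 0, 0, 0, 0], [0.04, 0, 0, 0, 0], [0.04, 0, 0, 0, 0], [0.04, 0, 0, 0, 0], [0.04, 0, 0, 0, 0], [0.04, 0, 0, 0, 0], [0.04, 0, 0, 0, 0]]}'
python3 - <<'E'
from h import *
T=tool();print(T.round(4)); print(monitor.get_obs()["contact_force"]@T[:3,:3])
E
```

```text
t: 17.45
eef_pos: [0.4773, 0.0294, 0.0407]
tool_rot: [0.002, 0.779, 0.627, -0.001]
contact_force: [5.6, -10.0, 8.0]
gripper_width: 0.275
grasp_force: 42.0
[[ 2.139e-01  9.769e-01  9.000e-04  4.773e-01]
 [ 9.768e-01 -2.139e-01 -4.100e-03  2.940e-02]
 [-3.800e-03  1.800e-03 -1.000e+00  4.070e-02]
 [ 0.000e+00  0.000e+00  0.000e+00  1.000e+00]]
[-8.59422285  7.6177076  -7.95516051]
```

To row units: -0.0002 m is -0.004, 0.0002 m is 0.004.

```bash
python3 -m creep '{"motion": [[0.04, 0.004, 0, 0, 0], [0.04, 0, 0, 0, 0], [0.04, 0, -0.004, 0, 0], [0.04, 0, 0, 0, 0], [0.04, 0, 0, 0, 0], [0.04, 0, 0, 0, 0], [0.04, 0, 0, 0, 0], [0.04, 0, 0, 0, 0], [0.04, 0, 0, 0, 0], [0.04, 0, 0, 0, 0], [0.04, 0, 0, 0, 0], [0.04, 0, 0, 0, 0], [0.04, 0, 0, 0, 0], [0.04, 0, 0, 0, 0], [0.04, 0, 0, 0, 0]]}'
python3 - <<'E'
from h import *
T=tool();print(T.round(4)); print(monitor.get_obs()["contact_force"]@T[:3,:3])
E
```

```text
t: 18.95
eef_pos: [0.4838, 0.0586, 0.0407]
tool_rot: [0.002, 0.779, 0.627, -0.001]
contact_force: [6.0, -10.3, 6.1]
gripper_width: 0.277
grasp_force: 41.8
[[ 2.139e-01  9.768e-01  7.000e-04  4.838e-01]
 [ 9.768e-01 -2.139e-01 -4.300e-03  5.860e-02]
 [-4.000e-03  1.600e-03 -1.000e+00  4.070e-02]
 [ 0.000e+00  0.000e+00  0.000e+00  1.000e+00]]
[-8.83235383  8.11414947 -6.06434107]
```

To row units: 0.001 m is 0.02.

```bash
python3 -m creep '{"motion": [[0.02, 0, 0, 0, 0], [0.02, 0, 0, 0, 0], [0.02, 0, 0, 0, 0], [0.02, 0, 0, 0, 0], [0.02, 0, 0, 0, 0], [0.02, 0, 0, 0, 0], [0.02, 0, 0, 0, 0], [0.02, 0, 0, 0, 0], [0.02, 0, 0, 0, 0], [0.02, 0, 0, 0, 0], [0.02, 0, 0, 0, 0], [0.02, 0, 0, 0, 0], [0.02, 0, 0, 0, 0], [0.02, 0, 0, 0, 0], [0.02, 0, 0, 0, 0], [0.02, 0, 0, 0, 0], [0.02, 0, 0, 0, 0], [0.02, 0, 0, 0, 0]]}'
python3 - <<'E'
from h import *
T=tool();print(T.round(4)); print(monitor.get_obs()["contact_force"]@T[:3,:3])
E
python3 -m creep '{"motion": [[0.02, 0, 0, 0, 0], [0.02, 0, 0, 0, 0], [0.02, 0, 0, 0, 0], [0.02, 0, 0, 0, 0], [0.02, 0, 0, 0, 0], [0.02, 0, 0, 0, 0]]}'
python3 -c "
from h import *
print(monitor.get_obs()['contact_force']@tool()[:3,:3])"
```

```text
t: 20.75
eef_pos: [0.4877, 0.0759, 0.0408]
tool_rot: [0.002, 0.779, 0.627, -0.001]
contact_force: [4.8, -10.9, 8.3]
gripper_width: 0.275
grasp_force: 42.0
[[ 2.142e-01  9.768e-01  7.000e-04  4.877e-01]
 [ 9.768e-01 -2.141e-01 -4.600e-03  7.590e-02]
 [-4.400e-03  1.600e-03 -1.000e+00  4.080e-02]
 [ 0.000e+00  0.000e+00  0.000e+00  1.000e+00]]
[-9.64938074  7.08152414 -8.22291419]
t: 21.35
eef_pos: [0.4887, 0.0803, 0.0408]
tool_rot: [0.002, 0.779, 0.627, -0.002]
contact_force: [3.8, -15.9, 12.8]
gripper_width: 0.274
grasp_force: 42.5
[-14.82804839   7.1625387  -12.70068518]
```

```bash
python3 -m creep '{"motion": [[0.02, 0, -0.006, 0, 0], [0.02, 0, -0.004, 0, 0], [0.02, 0, 0, 0, 0], [0.02, 0, 0, 0, 0], [0.02, 0, 0, 0, 0], [0.02, 0, 0, 0, 0]]}'
python3 -c "
from h import *
print(monitor.get_obs()['contact_force']@tool()[:3,:3])"
python3 -m creep '{"motion": [[0.02, 0, 0, 0, 0], [0.02, 0, 0, 0, 0], [0.02, 0, 0, 0, 0], [0.02, 0, 0, 0, 0]]}'
python3 -c "
from h import *
print(monitor.get_obs()['contact_force']@tool()[:3,:3],tool().round(4))"
```

```text
t: 21.95
eef_pos: [0.4898, 0.0857, 0.0409]
tool_rot: [0.003, 0.779, 0.627, -0.002]
contact_force: [6.4, -14.7, 6.6]
gripper_width: 0.278
grasp_force: 41.8
[-13.00686447   9.4143842   -6.45256915]
t: 22.35
eef_pos: [0.4905, 0.0891, 0.0409]
tool_rot: [0.003, 0.78, 0.626, -0.003]
contact_force: [5.6, -15.1, 9.7]
gripper_width: 0.275
grasp_force: 42.0
[-13.61353312   8.73371597  -9.59627005] [[ 2.153e-01  9.766e-01 -1.000e-03  4.905e-01]
 [ 9.765e-01 -2.153e-01 -7.800e-03  8.910e-02]
 [-7.800e-03  7.000e-04 -1.000e+00  4.090e-02]
 [ 0.000e+00  0.000e+00  0.000e+00  1.000e+00]]
```

```bash
python3 -m creep '{"motion": [[0.02, 0, 0, 0, 0], [0.02, 0, 0, 0, 0], [0.02, 0, 0, 0, 0], [0, 0, 0, 0, 0]]}'
python3 -c "
from h import *
print(monitor.get_obs()['contact_force']@tool()[:3,:3])"
python3 -m creep '{"motion": [[0.02, 0, 0, 0, 0], [0.02, 0, 0, 0, 0], [0, 0, 0, 0, 0]]}'
python3 -c "
from h import *
print(monitor.get_obs()['contact_force']@tool()[:3,:3],tool().round(4))"
```

```text
t: 22.75
eef_pos: [0.4912, 0.0919, 0.041]
tool_rot: [0.003, 0.78, 0.626, -0.003]
contact_force: [5.5, -14.8, 9.8]
gripper_width: 0.273
grasp_force: 42.1
[-13.36097331   8.52162157  -9.69445495]
t: 23.05
eef_pos: [0.4915, 0.0935, 0.041]
tool_rot: [0.003, 0.78, 0.626, -0.003]
contact_force: [5.1, -16.5, 10.2]
gripper_width: 0.279
grasp_force: 42.2
[-15.0975554    8.5897235  -10.09384929] [[ 2.155e-01  9.765e-01 -1.300e-03  4.915e-01]
 [ 9.765e-01 -2.155e-01 -8.600e-03  9.350e-02]
 [-8.700e-03  6.000e-04 -1.000e+00  4.100e-02]
 [ 0.000e+00  0.000e+00  0.000e+00  1.000e+00]]
```

To row units: 0.001 m is 0.02.

```bash
python3 -m creep '{"motion": [[0.02, 0, 0, 0, 0], [0, 0, 0, 0, 0]]}'
python3 -m creep '{"motion": [[0.02, 0, 0, 0, 0], [0, 0, 0, 0, 0]]}'
python3 -m creep '{"motion": [[0.02, 0, 0, 0, 0], [0, 0, 0, 0, 0]]}'
python3 -c "
from h import *
print(monitor.get_obs()['contact_force']@tool()[:3,:3],tool().round(4))"
```

```text
t: 23.25
eef_pos: [0.4917, 0.0939, 0.041]
tool_rot: [0.003, 0.78, 0.626, -0.003]
contact_force: [4.2, -18.6, 11.0]
gripper_width: 0.274
grasp_force: 42.4
t: 23.45
eef_pos: [0.4916, 0.094, 0.0409]
tool_rot: [0.003, 0.78, 0.626, -0.004]
contact_force: [4.6, -20.3, 14.4]
gripper_width: 0.273
grasp_force: 42.6
t: 23.65
eef_pos: [0.4916, 0.094, 0.0409]
tool_rot: [0.004, 0.78, 0.626, -0.005]
contact_force: [2.5, -23.1, 14.3]
gripper_width: 0.276
grasp_force: 42.8
[-22.15896765   7.46690362 -14.04270849] [[ 2.174e-01  9.761e-01 -2.900e-03  4.916e-01]
 [ 9.760e-01 -2.175e-01 -1.170e-02  9.400e-02]
 [-1.210e-02 -3.000e-04 -9.999e-01  4.090e-02]
 [ 0.000e+00  0.000e+00  0.000e+00  1.000e+00]]
```

To row units: -0.0004 m is -0.008.

```bash
python3 -m creep '{"motion": [[0, -0.008, 0, 0, 0], [0, 0, 0, 0, 0], [0, 0, 0, 0, 0], [0, 0, 0, 0, 0], [0, 0, 0, 0, 0]]}'
python3 -m creep '{"motion": [[0, 0, 0, 0, 0], [0, 0, 0, 0, 0], [0, 0, 0, 0, 0], [0, 0, 0, 0, 0], [0, 0, 0, 0, 0], [0, 0, 0, 0, 0], [0, 0, 0, 0, 0], [0, 0, 0, 0, 0]]}'
python3 - <<'E'
from h import *
T=tool();print(monitor.get_obs()['contact_force']@T[:3,:3],T.round(4))
a=eyes.read_camera("wrist");b=eyes.read_camera("side")[140:240,230:330]
cv2.imwrite("pics/end.png",np.hstack([cv2.resize(a,(512,384)),cv2.resize(b,(288,288),interpolation=2).__class__((384,288,3),np.uint8)*0]) if 0 else np.hstack([a[:384],np.vstack([cv2.resize(b,(288,288),interpolation=2),np.zeros((96,288,3),np.uint8)])]))
E
```

```text
t: 24.15
eef_pos: [0.4916, 0.094, 0.0409]
tool_rot: [0.004, 0.78, 0.625, -0.004]
contact_force: [4.7, -22.8, 14.0]
gripper_width: 0.277
grasp_force: 42.8
t: 24.95
eef_pos: [0.4916, 0.094, 0.041]
tool_rot: [0.004, 0.78, 0.625, -0.004]
contact_force: [5.0, -22.9, 14.0]
gripper_width: 0.276
grasp_force: 42.8
[-21.39064082   9.8270648  -13.73172048] [[ 2.177e-01  9.760e-01 -2.200e-03  4.916e-01]
 [ 9.759e-01 -2.177e-01 -1.150e-02  9.400e-02]
 [-1.170e-02  3.000e-04 -9.999e-01  4.100e-02]
 [ 0.000e+00  0.000e+00  0.000e+00  1.000e+00]]
```

View pics/end.png

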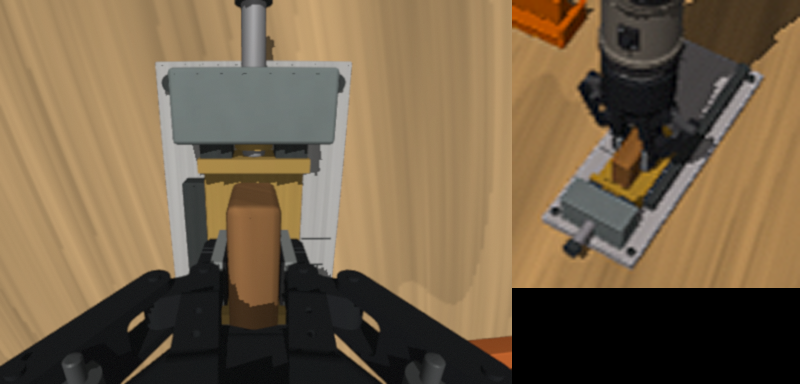

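The picture shows the holder's front cheek flat against both pads at (215,152) and (290,152), with the plunger rod pushed out behind. It lies along the fence, and the forces are steady.

```bash
python3 -c "
from station import bot
print(bot.hand_in())"
```

```text
the job is handed in; nothing more can be done
None
```

I handed the job in at about 25 s with the long holder still gripped and pressed along the fence against both stop pads, and the plunger pushed in. By my estimate from the wrist readings the stop takes roughly 4–16 N and the fence several newtons; the judge's verdict was not shown.

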